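# Open the cleaner jug to soak a pot

### The arm

A 6-joint arm with a two-finger parallel gripper is mounted at the origin on a cart in front of the work surface, level with it; the furniture and walls round the work are solid. World frame = base frame: x ahead of the robot, y to its left, z up, the work surface at z = 0. Lengths are in mm, angles in rad, forces in N, time in s.
With the tool pointing down it reaches from about 275 to 825 mm from the base axis. Payload 4.9 kg.
Tool frame: the origin (TCP) lies at the very end of the fingers, on their centre line; the grasp point (between the pads) lies 19 mm behind it; z points along the fingers, y is the line along which they close (so a half turn about z gives the same grasp; the last joint's range is limited). The gripper opens to 85 mm and grips with 20 to 120 N. Pads are 22 mm wide; open, the fingers measure 114 mm over their backs; the gripper's body (76 mm by 85 mm) begins 54 mm behind the grasp point. The pads swing forward as they close: fully open they stand 13 mm farther back than shut.
Start: joints at [1.182, 0.326, -0.193, 1.052, 0, 1.437], TCP at [138.622, 532.262, 231.281] pointing down, gripper open.
Joint ranges: [-2.65, 2.65], [-0.97, 1.79], [-1.3, 1.35], [-1.93, 2.1], [-1.47, 1.37], [-3.14, 3.14]. Speed limits (rad/s): [2.57, 2.57, 3.14, 3.14, 3.14, 3.14].

### API

Orientations are given as [roll, pitch, yaw] about the fixed x, y, z axes, in that order (R = Rz(yaw) Ry(pitch) Rx(roll)).
In Python, from bench import bot, solve_ik, imaging gives the robot as it stands. Calls block until the motion is done:
- bot.move_ptp(position, orientation): joint-space move of the TCP to a pose.
- bot.movel(position, rot=None, max_speed=150, threshold=None): straight line of the TCP; rot=None keeps the orientation; max_speed is the mean speed in mm/s. With threshold (N) it stops when the force on the tool has changed by that much, and returns True; else False.
- bot.move_j(angles): joint-space move.
- bot.grip(opening, effort=None): opening from 0.0 (shut) to 1.0 (fully open); effort is the grip in N (None keeps the last); returns when the fingers have stopped.
- bot.dwell(seconds).
- solve_ik(position, orientation): joint angles nearest the present ones, or None.
- bot.get_state(): the state.
- imaging.capture(name): name is "scene" or "top" or "wrist"; returns the picture (480x640x3 uint8, blue, green, red); there is no depth.
- imaging.camera_model(name): a dict with "K" (3x3 intrinsics, pixels), "k1" (the pictures are not rectified: a ray, as slopes to the right and down, at radius r is drawn at 1 + k1 r^2 times it, then the intrinsics apply), "position" and "rotation" of the camera in the world. Camera axes: x right, y up, looking along -z (the intrinsics and any distortion apply to the point x, -y, -z); pixel columns grow to the right and rows downward; lengths in mm; the calibration is good to about 2 mm. A picture is of the moment at which its call begins: read the wrist's pose just before it. camera_model takes no time and is no camera call; for the wrist camera it gives the pose at the moment of the call.
A pose or a line that the arm cannot do raises bot.IKError and nothing moves.
- bot.sign_off(): hands the job in; it is judged then, once.
The state is a dict: "t": time; "qpos": joint angles; "joint_velocities": joint speeds; "effort": joint torques, N m; "tcp_pos": TCP position; "orientation": TCP orientation; "contact_force": force on the tool from outside, world axes, zero at the start; "wrist_torque": the same for the moment, N m; "opening": opening from 0.0 (shut) to 1.0 (fully open); "gripper_force": force on a finger pad.
Only numpy, scipy, OpenCV 4.12 (cv2) and the standard library are available. Lean on these libraries where they do the work, as an engineer would, in place of code of your own. Each camera call takes 0.05 s, during which the arm holds its last target. There are 200 camera calls.

### The job

I want to soak this cooking pot: lift its lid off by the knob and lay it gently, flat and knob up, on the free worktop beside the pot. Then open the cleaner jug: press its safety cap down and, keeping it pressed, turn it anticlockwise until it comes free, then lift it off. The cap is wet with cleaner, so do not put it down: the job ends with you still holding it upright a few centimetres above the open mouth of the jug, with jug and pot standing where they were and the things round about left alone.

Things in the scene. Friction and masses are not known exactly. Their poses are not given: they have to be found in the camera images.
- pot: Round steel cooking pot, 144 mm across, 85 mm high, with two small ears that stick out 96 mm from its axis along its own +x and -x. Origin: centre of its underside, on the worktop; z up. It stands loose, 0.9 kg. It is either left or right of the jug.
- lid_knob (a point): Centre of the lid's knob: an upright black cylinder 34 mm across, 20 mm high; z up. It is 44 mm above the lid's flat underside and 26 mm above its upper face. At the start, with the lid on the pot, it is 122 mm above the worktop; with the lid laid on the worktop, 44 mm.
- lid: The pot's lid, a loose steel disc 148 mm across, about 0.3 kg. Origin: centre of its flat underside, z up (knob side). It lies in the pot's mouth, a collar reaching 7 mm down inside with 3 mm of play, and lifts straight off. The worktop half-way between pot and jug, level with them or up to 8 cm nearer the robot, is free for it.
- jug: White plastic cleaner jug, round, 107 mm across, with a moulded handle reaching 94 mm out from its axis along its own +y, at heights 35 to 155 mm. Origin: centre of its underside, z up. It stands loose, about 1.6 kg, heavy enough to stay while the cap is turned. Outside the cap's width, the jug's shoulder and handle are all below 165 mm.
- jug_mouth (a point): Centre of the open mouth of the jug's neck (34 mm across), 200 mm above the jug's underside, z up. At the start it is inside the cap.
- cap_grip (a point): Centre, half-way up, of the jug's grey ribbed safety cap: 55 mm across, 30 mm high, z up; 199 mm above the worktop while closed. Any grip across the round cap will do. It closes by three lugs inside that a spring holds under hooks on the neck.
- cap: The safety cap. Origin: centre of its lower rim, z up; 16 mm below the jug's mouth while closed. Pressed down, it turns anticlockwise seen from above; between 45 and 75 degrees of turn it is free to be lifted straight off (a stop ends the turn at about 80). Not pressed, it turns only 5 degrees or so, and pulling it lifts the jug.
- seal (a joint): Spring-loaded sealing disc in the cap, in m: 0 with the cap closed, grows as the cap is pressed down on the neck, -0.004 when the cap is off. The cap can turn once pressed 3 mm (about 9 N); it stops at 6.5 mm (about 13 N).
- lemon: Bystander: a lemon behind the space between pot and jug, 71 mm long.
- spice_jar: Bystander: a small spice jar, 46 mm across, 106 mm high, beside the lemon.
- mug: Bystander: a cream mug, 106 mm high, at the right.
- dish_brush: Bystander: a green dish brush, 269 mm long, lying in front of the sink at the left. Behind it, a wall cabinet hangs over the sink: x beyond 0.57, y 0.04 to 0.60, from 0.52 m above the worktop up; keep wrist and elbow clear of it when setting off.
Not all that is in view belongs to the job. Of the things that look like the cap, the largest one is meant.

How it is judged:
By the outcome, as a careful person would: the job done as asked, in the order asked, and still so for the second after the job is handed in, while the arm keeps its last pose, push and grip.
It also fails if it takes over 58 s, if anything falls off the work surface, if the arm or the gripper's body presses on something with over 40 N, if the wrist force passes 120 N, or if a joint passes its speed limit or range.

## Working session

There is one attempt and no reset: what is moved stays moved. The work goes in short steps, each a Python script; the robot and the scene stay as the last script left them, time stands still between calls to the robot, and variables do not carry over. Pictures are saved under pics/ and viewed, at most 10 in all, crops included, and the job is handed in when it is done.

```bash
ls; mkdir -p pics
python3 - <<'E'
from bench import bot, imaging
import cv2
for n in("scene","top"):
    cv2.imwrite(f"pics/{n}0.png",imaging.capture(n)); m=imaging.camera_model(n); print(n,m)
s=bot.get_state();print(s)
E
```

```text
pics
scene {'K': array([[447.16766655,   0.        , 317.28991264],
       [  0.        , 447.16766655, 240.88275259],
       [  0.        ,   0.        ,   1.        ]]), 'k1': 0.02888111276658639, 'position': array([  612.12928068, -1086.28961809,   962.96665407]), 'rotation': array([0.83942361, 0.00199159, 0.15501186])}
top {'K': array([[550.66162875,   0.        , 317.11738965],
       [  0.        , 550.66162875, 230.58896705],
       [  0.        ,   0.        ,   1.        ]]), 'k1': -0.1289589816557435, 'position': array([ 232.1547927 , -199.17320521, 1682.58364593]), 'rotation': array([ 0.16067075,  0.00653059, -1.5929145 ])}
{'t': 0.1, 'qpos': array([ 1.18180289e+00,  3.26875252e-01, -1.93458614e-01,  1.05200591e+00,
        1.68184542e-05,  1.43659574e+00]), 'joint_velocities': array([-0.00025736, -0.00211182,  0.00350246, -0.00145602, -0.00137366,
       -0.00109135]), 'effort': array([ 2.35111118e-03, -4.44238579e+01,  2.63038838e+01,  7.86937075e-03,
       -2.20191617e-05, -1.01341399e-05]), 'tcp_pos': array([138.41416665, 531.77238481, 230.58674275]), 'orientation': array([-3.14006533e+00, -2.23178336e-04,  2.88679962e+00]), 'contact_force': array([-0.94478587,  0.060918  , -0.85475713]), 'wrist_torque': array([0.03618116, 0.06081082, 0.02361693]), 'gripper_force': 0.0, 'opening': 0.9951782628931333}
```

View pics/scene0.png

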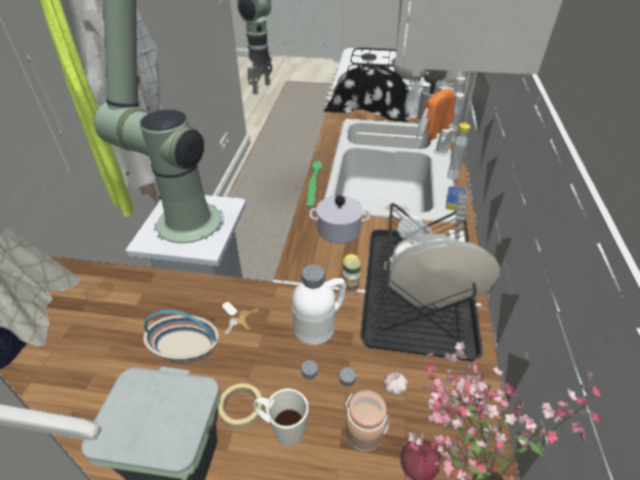

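View pics/top0.png

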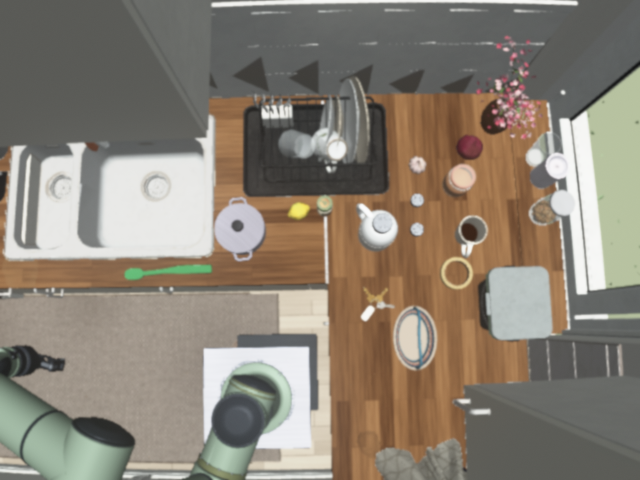

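Scene: pot knob at about (340,201), jug cap at (313,274), pot ears at (312,215) and (366,216). Top: knob (237,226), ears (240,199) and (238,256), jug cap (382,224). Things that could be taken for the cap: the grey cap on the jug (382,224), and two loose small grey caps at (417,200) and (417,229). The jug's is the largest, so I choose that one and check it in a close crop.

```bash
cat > h.py <<'E'
import numpy as np, cv2
from scipy.spatial.transform import Rotation as R
from bench import bot, solve_ik, imaging
def ray(m,uv):
    K=m["K"]; d=np.array([m["k1"],0,0,0,0.])
    s=cv2.undistortPoints(np.array([[uv]],float),K,d)[0,0]
    Rm=np.array(m["rotation"]); Rm=Rm if Rm.shape==(3,3) else R.from_euler("xyz",Rm).as_matrix()
    return np.array(m["position"]),Rm@np.array([s[0],-s[1],-1])
def onz(m,uv,z):
    p,d=ray(m,uv); return p+d*(z-p[2])/d[2]
def st():
    s=bot.get_state(); print("t%.1f"%s["t"],"tcp",s["tcp_pos"].round(1),"rpy",s["orientation"].round(3),"F",s["contact_force"].round(1),"T",s["wrist_torque"].round(2),"op %.3f gf %.1f"%(s["opening"],s["gripper_force"]),"q",s["qpos"].round(2)); return s
E
python3 - <<'E'
from h import *
T,S=imaging.camera_model("top"),imaging.camera_model("scene")
print("knob",onz(T,(237,226),132),onz(S,(340,200),128))
print("cap",onz(T,(382,224),214),onz(S,(313,270),214))
print("ears",onz(T,(240,199),70),onz(T,(241,256),70))
t=cv2.imread("pics/top0.png");s=cv2.imread("pics/scene0.png")
a=cv2.resize(t[180:270,205:445],None,fx=3.3,fy=3.3,interpolation=2)
b=cv2.resize(s[185:345,280:380],None,fx=1.8,fy=1.8,interpolation=2)
c=np.zeros((a.shape[0]+b.shape[0],a.shape[1],3),np.uint8);c[:a.shape[0]]=a;c[a.shape[0]:,:b.shape[1]]=b
cv2.imwrite("pics/crop.png",c)
E
```

```text
knob [502.27164647  34.75270943 132.        ] [507.26491468  31.64973643 128.        ]
cap [ 484.33285914 -371.02828265  214.        ] [ 487.62280753 -364.14929282  214.        ]
ears [595.23451145  35.23525701  70.        ] [422.82808643  32.16426377  70.        ]
```

View pics/crop.png

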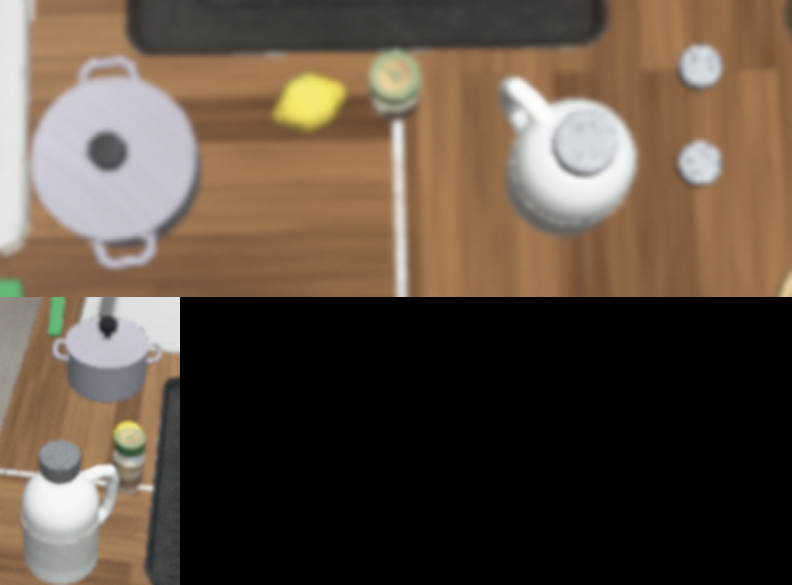

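The crop confirms it: the large ribbed cap on the white jug is at crop (586,142), which is top (382.6,223). The knob is at crop (107,151), which is top (237.4,225.8), and the loose caps on the right are clearly smaller. I'll retract, swing over to the pot and look with the wrist camera.

Run:
```python
from h import *
T=imaging.camera_model("top")
for n,u,z in(("lemon",(299,211),25),("spice",(324.5,203.5),106),("handle",(361,206),155),("cap",(382.6,223),214),("knob",(237.4,225.8),132)): print(n,onz(T,u,z).round(0))
print(solve_ik([505,33,230],[np.pi,0,1.7]))
bot.movel([110,425,232],max_speed=120)
bot.move_ptp([430,33,230],[np.pi,0,1.7]); st()
m=imaging.camera_model("wrist"); im=imaging.capture("wrist")
print({k:np.array(v).round(3).tolist() for k,v in m.items()})
cv2.imwrite("pics/w1.png",im)
```

```text
lemon [ 563. -140.   25.]
spice [ 568. -218.  106.]
handle [ 548. -320.  155.]
cap [ 487. -373.  214.]
knob [503.  34. 132.]
[-0.08069624  0.24610849 -0.30681677  1.01787107  0.          1.36089641]
t3.0 tcp [429.9  33.7 230. ] rpy [-3.141 -0.     1.701] F [-1.5  0.4 -0.8] T [-0.08 -0.05  0.04] op 1.000 gf 0.0 q [-0.09  0.11 -0.48  0.98  0.    1.35]
{'K': [[404.003, 0.0, 324.113], [0.0, 404.003, 232.514], [0.0, 0.0, 1.0]], 'k1': -0.082, 'position': [419.681, 118.087, 373.276], 'rotation': [-0.335, -0.001, 0.13]}
```

View pics/w1.png

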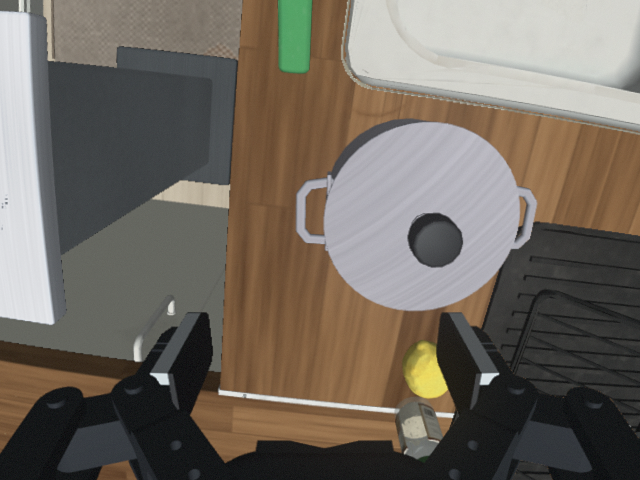

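The wrist view shows the lid disc spanning x 324–521 and y 122–311, with its centre at about (422,216). The knob top is at about (437,238), and the lemon and spice jar are below right.

Run:
```python
from h import *
m=imaging.camera_model("wrist")
print(onz(m,(437,238.5),132),onz(m,(422.5,216.5),94))
T=imaging.camera_model("top"); print(onz(T,(237.4,225.8),132))
im=cv2.imread("pics/w1.png")
# hough-free: dark blob of knob
g=im[195:285,390:480].max(2)<95
n,l,stt,c=cv2.connectedComponentsWithStats(g.astype(np.uint8)); print(stt,c)
```

```text
[502.89127561  40.26429456 132.        ] [501.67082388  43.25761706  94.        ]
[502.82637317  33.5995487  132.        ]
[[   0    0   90   90 5846]
 [  18   18   55   54 2254]] [[44.416182   44.40643175]
 [44.7173913  44.74267968]]
```

Run:
```python
from h import *
bot.movel([503,38,165],rot=[np.pi,0,1.7],max_speed=100); st()
m=imaging.camera_model("wrist"); im=imaging.capture("wrist")
cv2.imwrite("pics/w2.png",im)
for z in (112,132):
  for x,y in((503,34),(503,40)):
    rv=R.from_euler("xyz",m["rotation"]).as_matrix(); p=rv.T@(np.array([x,y,z])-m["position"])
    q=cv2.projectPoints(np.array([[p[0],-p[1],-p[2]]]),np.zeros(3),np.zeros(3),m["K"],np.array([m["k1"],0,0,0]))[0]
    print(x,y,z,q.ravel().round(1))
```

```text
t4.2 tcp [502.8  38.  165.3] rpy [3.141 0.    1.7  ] F [-0.6  0.7  0.7] T [-0.01 -0.05  0.07] op 0.999 gf 0.0 q [-0.07  0.3  -0.41  0.86 -0.    1.37]
503 34 112 [321.6 268.9]
503 40 112 [323.  258.6]
503 34 132 [321.4 285.9]
503 40 132 [323.  274.8]
```

View pics/w2.png

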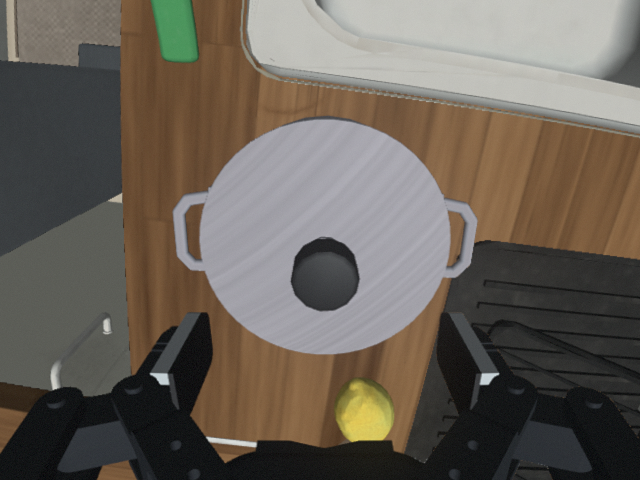

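Knob top centre is at about (325,277), which gives a position of about (504,39). Going down to grip and lift it.

Run:
```python
from h import *
r=[np.pi,0,1.7]
bot.grip(0.75)
print(bot.movel([504,39,103],rot=r,max_speed=80,threshold=8)); st()
bot.grip(0.0,50); s=st()
```

```text
False
t5.5 tcp [504.4  39.  103.3] rpy [3.141 0.    1.7  ] F [-0.8 -0.6  0.1] T [-0.05 -0.07 -0.04] op 0.746 gf 0.0 q [-0.07  0.37 -0.49  0.71 -0.    1.37]
t5.9 tcp [504.3  38.9 103.7] rpy [3.141 0.    1.7  ] F [-2.2  0.3  6.3] T [-0.03  0.38  0.06] op 0.384 gf 49.2 q [-0.07  0.37 -0.49  0.71 -0.    1.37]
```

Run:
```python
from h import *
r=[np.pi,0,1.7]
bot.movel([504,39,118],rot=r,max_speed=40); st()
bot.movel([504,39,165],rot=r,max_speed=90); st()
bot.movel([450,-166,165],rot=r,max_speed=130)
bot.dwell(0.2);st()
cv2.imwrite("pics/s2.png",imaging.capture("scene")[150:360,260:400].repeat(2,0).repeat(2,1))
bot.movel([450,-166,45],rot=r,max_speed=100); st()
print(bot.movel([450,-166,22],rot=r,max_speed=15,threshold=3)); st()
```

```text
t6.4 tcp [504.1  39.  118.1] rpy [3.141 0.    1.7  ] F [ 0.   0.7 -2.7] T [-0.02 -0.   -0.01] op 0.383 gf 49.8 q [-0.07  0.35 -0.47  0.75  0.    1.37]
t7.1 tcp [503.7  39.  164.7] rpy [-3.141 -0.     1.7  ] F [ 0.8 -0.6 -3.2] T [-0.01  0.05 -0.03] op 0.385 gf 49.8 q [-0.07  0.3  -0.41  0.86  0.    1.37]
t9.1 tcp [ 450.1 -165.6  165. ] rpy [-3.142 -0.     1.701] F [ 1.4  1.3 -2.4] T [ 0.04 -0.01 -0.02] op 0.382 gf 49.8 q [-0.51  0.26 -0.47  0.84  0.    0.93]
t10.5 tcp [ 450.5 -166.3   45.5] rpy [3.141e+00 1.000e-03 1.700e+00] F [ 0.3 -0.2 -2.5] T [-0.    0.04  0.03] op 0.385 gf 49.8 q [-0.51  0.42 -0.61  0.54  0.    0.93]
True
t11.6 tcp [ 449.9 -166.    25.7] rpy [-3.141 -0.     1.7  ] F [-0.3  0.5  3.6] T [-0.04 -0.03  0.02] op 0.382 gf 50.6 q [-0.51  0.45 -0.63  0.49 -0.    0.93]
```

View pics/s2.png

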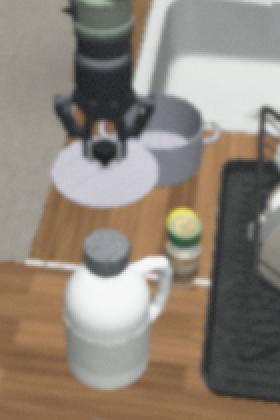

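The lid hangs flat under the gripper at crop (105,170), with the pot standing open behind it. Contact came at TCP z 25.7, as expected. Now I'll release it and go to look at the cap.

Run:
```python
from h import *
r=[np.pi,0,1.7]
bot.grip(0.8,50); st()
bot.movel([450,-166,120],rot=r,max_speed=110)
bot.grip(1.0)
bot.movel([450,-230,285],rot=r,max_speed=150)
bot.movel([487,-350,275],rot=r,max_speed=150); bot.dwell(0.2); st()
m=imaging.camera_model("wrist"); im=imaging.capture("wrist")
cv2.imwrite("pics/w3.png",im)
rv=R.from_euler("xyz",m["rotation"]).as_matrix()
for x,y in((487,-373),(487,-365),(492,-365)):
    p=rv.T@(np.array([x,y,214])-m["position"])
    q=cv2.projectPoints(np.array([[p[0],-p[1],-p[2]]]),np.zeros(3),np.zeros(3),m["K"],np.array([m["k1"],0,0,0]))[0]
    print(x,y,q.ravel().round(1))
```

```text
t12.1 tcp [ 448.8 -165.3   24.9] rpy [-3.139e+00 -2.000e-03  1.700e+00] F [ 0.2 -0.   0.3] T [ 0.03 -0.06  0.03] op 0.799 gf 0.0 q [-0.51  0.45 -0.63  0.49  0.    0.93]
t15.9 tcp [ 487.  -349.3  275.4] rpy [3.141 0.    1.701] F [ 0.4 -0.7  0. ] T [0.01 0.02 0.01] op 0.999 gf 0.0 q [-0.75  0.4   0.02  1.2   0.    0.7 ]
487 -373 [316.9 294.3]
487 -365 [318.7 281.7]
492 -365 [327.5 282.7]
```

View pics/w3.png

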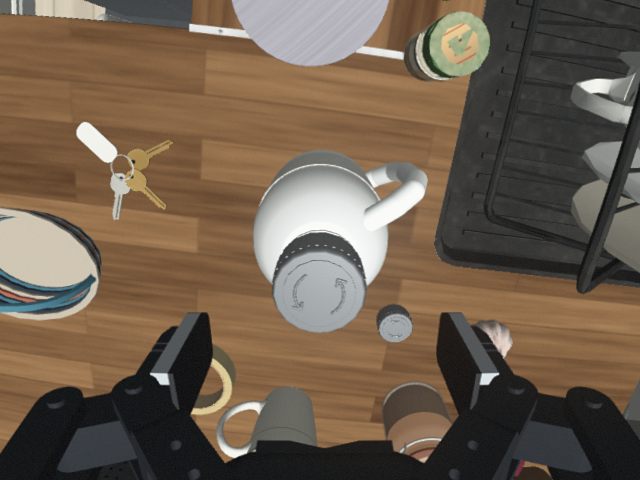

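Cap top centre is at about (320,289), which gives about (488.5,-369.5). The lid lies flat at the upper middle (310,30), clear of the spice jar. Gripping and pressing the cap.

Run:
```python
from h import *
r=[np.pi,0,1.7]
bot.movel([488.5,-369.5,225],rot=r,max_speed=100)
print(bot.movel([488.5,-369.5,179],rot=r,max_speed=70,threshold=8)); st()
bot.grip(0.0,80); st()
print(bot.movel([488.5,-369.5,172],rot=r,max_speed=10,threshold=12)); st()
```

```text
False
t17.5 tcp [ 488.6 -369.7  179.2] rpy [3.141 0.    1.7  ] F [0.7 0.2 1. ] T [ 0.02  0.02 -0.01] op 0.996 gf 0.0 q [-0.77  0.48 -0.1   0.99 -0.    0.67]
t17.9 tcp [ 488.2 -369.9  179.7] rpy [-3.141e+00  1.000e-03  1.700e+00] F [-3.  -0.1  4.4] T [-0.02  0.66 -0.06] op 0.622 gf 82.7 q [-0.77  0.48 -0.1   0.99 -0.    0.67]
False
t18.7 tcp [ 488.4 -370.   173.9] rpy [3.141e+00 2.000e-03 1.700e+00] F [-4.9  1.2 11.8] T [ 0.3   1.05 -0.01] op 0.620 gf 83.3 q [-0.77  0.48 -0.11  0.98 -0.    0.67]
```

Run:
```python
from h import *
for k in range(1,6):
    q=solve_ik([488.5,-369.5,171.6],[np.pi,0,1.7+np.radians(12.4)*k])
    bot.move_j(q); st()
```

```text
t19.1 tcp [ 488.3 -370.3  173.6] rpy [-3.141e+00  2.000e-03  1.917e+00] F [-5.9  0.3 12.6] T [0.17 1.25 0.07] op 0.618 gf 83.6 q [-0.77  0.48 -0.11  0.98 -0.    0.46]
t19.4 tcp [ 488.3 -370.3  173.7] rpy [-3.141e+00  2.000e-03  2.133e+00] F [-5.8  1.2 12.9] T [0.23 1.22 0.1 ] op 0.621 gf 83.6 q [-0.77  0.48 -0.11  0.98 -0.    0.24]
t19.7 tcp [ 488.3 -370.4  173.7] rpy [-3.140e+00  2.000e-03  2.349e+00] F [-6.8  1.1 13.2] T [0.11 1.28 0.12] op 0.626 gf 83.6 q [-0.77  0.48 -0.11  0.98 -0.    0.02]
t20.0 tcp [ 488.4 -371.1  173.8] rpy [-3.138e+00  3.000e-03  2.565e+00] F [-5.9 -2.  13.5] T [-0.26  1.19  0.16] op 0.621 gf 83.5 q [-0.77  0.48 -0.11  0.98 -0.   -0.19]
t20.4 tcp [ 488.4 -371.2  173.8] rpy [-3.138e+00  2.000e-03  2.782e+00] F [-6.1 -1.4 12.7] T [-0.24  1.26  0.16] op 0.622 gf 83.6 q [-0.77  0.48 -0.11  0.98 -0.   -0.41]
```

Run:
```python
from h import *
r=[np.pi,0,1.7+np.radians(62)]
print(bot.movel([488.5,-369.8,182],rot=r,max_speed=15,threshold=18)); s=st()
if s["contact_force"][2]>-5:
    print(bot.movel([488.5,-369.8,190],rot=r,max_speed=15,threshold=6)); st()
cv2.imwrite("pics/w4.png",imaging.capture("wrist"))
```

```text
False
t21.2 tcp [ 488.4 -369.8  181.7] rpy [-3.142 -0.     2.782] F [-2.3 -2.5  0.7] T [-0.53  0.49  0.01] op 0.620 gf 83.6 q [-0.77  0.48 -0.09  1.   -0.   -0.41]
False
t21.9 tcp [ 488.6 -370.   190.3] rpy [-3.141e+00  1.000e-03  2.782e+00] F [-2.  -2.5 -0.6] T [-0.53  0.37 -0.01] op 0.618 gf 83.9 q [-0.77  0.47 -0.08  1.02 -0.   -0.41]
```

Run:
```python
from h import *
r=[np.pi,0,1.7+np.radians(62)]
print(bot.movel([488.5,-369.8,230],rot=r,max_speed=40,threshold=6)); bot.dwell(0.4); st()
a=imaging.capture("wrist"); b=imaging.capture("scene")[150:360,230:410]
b=cv2.resize(b,None,fx=1.9,fy=1.9,interpolation=2); a=cv2.resize(a,(448,336))
c=np.zeros((400,800,3),np.uint8); c[:336,:448]=a; c[:b.shape[0],450:450+b.shape[1]]=b[:400]
cv2.imwrite("pics/end.png",c)
```

```text
False
t23.5 tcp [ 488.5 -369.8  230. ] rpy [ 3.142 -0.     2.782] F [ 0.4 -0.2 -0.4] T [-0.   -0.02 -0.03] op 0.623 gf 84.0 q [-0.77  0.44 -0.02  1.11  0.   -0.41]
```

View pics/end.png

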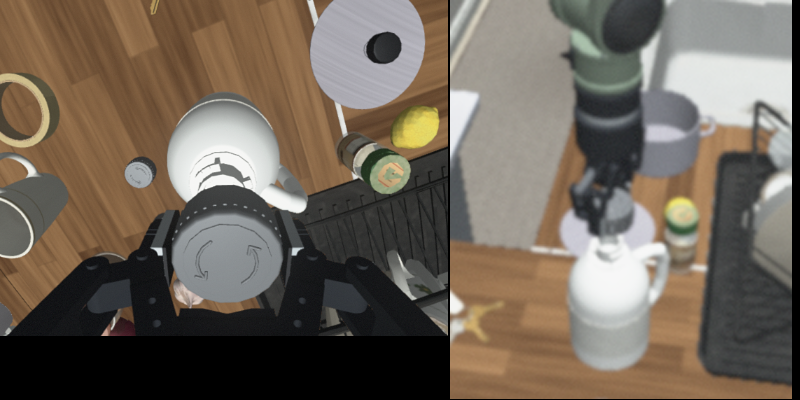

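The left view shows the cap held upright at (228,250), with the neck with its hooks bare beneath it and the lid flat, knob up, at (370,48). The right view shows the jug and open pot in place, and the lemon and spice jar undisturbed.

```bash
python3 -c "
from bench import bot
print(bot.sign_off())"
```

```text
the job is handed in; nothing more can be done
None
```

The job is handed in at about 24 s on the robot's clock: the lid lies flat, knob up, on the worktop between pot and jug. The cap is off and held upright about 3 cm above the open jug mouth, and in the last pictures the jug, pot, lemon and spice jar showed no sign of having moved.

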